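Find the rocking corner of a mounting bed and flatten its shim

TASK

Press down on the blue spots at the corners of the grey mounting plate, one after another, until you find the corner that gives; press that corner right down, leave it down and do not press the opposite one afterwards. Then press the brass shim tongue beside that corner fully flat, leaving the other three tongues standing. Only press: leave the brass weight standing on the plate and everything else on the bench where it is.

Things in the scene. Friction and masses are not known exactly. Their poses are not given: they have to be found in the camera images.
- bed: mounting bed, fixed to the bench: a low dark wood frame 200 x 200 mm, 23 mm high, with a square grey plate let into it on a centre pivot. Origin: centre of the underside, on the bench; z up, x and y along the frame's sides. Four brass shim tongues stand out from its +y and -y sides, one beside each plate corner
- plate_mid (a point): centre of the top face of the grey plate, 180 x 180 x 8 mm, top 32 mm above the bench. Hidden packing holds three corners firm; under the fourth, a different one each time, it is 6 mm too thin. Pressed with 3 to 5 N at its blue spot, that corner goes down about 6 mm and the opposite one rises as much; friction keeps the plate tipped until the opposite corner is pressed
- pad_1 (a point): blue spot, 24 mm across, on the plate's top face at its corner (-x, +y in the bed's frame): the place to press. It lies at x -72, y 72 mm from the bed's origin, 32 mm above the bench while the plate is level, and moves with the plate
- pad_2 (a point): blue spot, 24 mm across, on the plate's top face at its corner (+x, +y in the bed's frame): the place to press. It lies at x 72, y 72 mm from the bed's origin, 32 mm above the bench while the plate is level, and moves with the plate
- pad_3 (a point): blue spot, 24 mm across, on the plate's top face at its corner (+x, -y in the bed's frame): the place to press. It lies at x 72, y -72 mm from the bed's origin, 32 mm above the bench while the plate is level, and moves with the plate
- pad_4 (a point): blue spot, 24 mm across, on the plate's top face at its corner (-x, -y in the bed's frame): the place to press. It lies at x -72, y -72 mm from the bed's origin, 32 mm above the bench while the plate is level, and moves with the plate
- tongue_1 (a point): point to press on the upper face of the brass shim tongue beside pad_1, mid-width, 27 mm from its hinge. The tongue, 22 wide, 38 long, 3 mm thick, is hinged along the bed's x at x -72, y +100 mm, 23.5 mm above the bench, and points to the bed's +y, rising at 25 to 32 degrees at the start; flat, its upper face is 25 mm above the bench
- shim_1 (a joint): angle of the tongue beside pad_1, rad: 0 to 0.12 at the start (standing up), growing as it is pressed down, 0.55 = flat. About 3 N at the tongue point moves it; it stays where it is left
- tongue_2 (a point): point to press on the upper face of the brass shim tongue beside pad_2, mid-width, 27 mm from its hinge. The tongue, 22 wide, 38 long, 3 mm thick, is hinged along the bed's x at x 72, y +100 mm, 23.5 mm above the bench, and points to the bed's +y, rising at 25 to 32 degrees at the start; flat, its upper face is 25 mm above the bench
- shim_2 (a joint): angle of the tongue beside pad_2, rad: 0 to 0.12 at the start (standing up), growing as it is pressed down, 0.55 = flat. About 3 N at the tongue point moves it; it stays where it is left
- tongue_3 (a point): point to press on the upper face of the brass shim tongue beside pad_3, mid-width, 27 mm from its hinge. The tongue, 22 wide, 38 long, 3 mm thick, is hinged along the bed's x at x 72, y -100 mm, 23.5 mm above the bench, and points to the bed's -y, rising at 25 to 32 degrees at the start; flat, its upper face is 25 mm above the bench
- shim_3 (a joint): angle of the tongue beside pad_3, rad: 0 to 0.12 at the start (standing up), growing as it is pressed down, 0.55 = flat. About 3 N at the tongue point moves it; it stays where it is left
- tongue_4 (a point): point to press on the upper face of the brass shim tongue beside pad_4, mid-width, 27 mm from its hinge. The tongue, 22 wide, 38 long, 3 mm thick, is hinged along the bed's x at x -72, y -100 mm, 23.5 mm above the bench, and points to the bed's -y, rising at 25 to 32 degrees at the start; flat, its upper face is 25 mm above the bench
- shim_4 (a joint): angle of the tongue beside pad_4, rad: 0 to 0.12 at the start (standing up), growing as it is pressed down, 0.55 = flat. About 3 N at the tongue point moves it; it stays where it is left
- weight: brass weight with a knob, 44 mm across and 48 mm high, 0.3 kg, standing loose on the middle of the plate; origin: centre of its underside. To be left standing there
- loupe: black and clear magnifier, 38 mm across and 38 mm high, standing on the bench on the bed's far (+x) side; origin: centre of its underside
- folder: white bone folder, a flat bar 22 x 140 x 6 mm lying along its y on the bench on the bed's near (-x) side; origin: centre of its underside
- jar: closed jar, 60 mm across and 70 mm high, on the bench to the right of the bed (-y); origin: centre of its underside
- tape: roll of paper tape lying flat on the bench to the left of the bed (+y), 90 mm across, 24 mm high; origin: centre of its underside
- brush: hand brush lying along its x on the bench to the right (-y), handle to -x; origin on its underside
- ruler: steel rule 300 x 30 x 4 mm lying along its x on the bench to the left (+y); origin: centre of its underside
Things that resemble listed ones, but are neither listed nor needed, are in the scene too. There is more than one size of the loupe; the one meant has the size given above. Leave any purple look-alike of the jar alone.

How it is judged:
On the way, in this order (a step that is already met when the one before it is completed fails the run):
1. the corner that gives has been pressed down (height (world z) of any of pad_1, pad_2, pad_3, pad_4 below 0.0292 m), for 0.2 s.
2. the shim tongue beside that corner is flat, the others standing (((height (world z) of pad_1 below 0.0292 m and value of joint shim_1 above 0.47 rad and value of joint each of shim_2, shim_3, shim_4 below 0.3 rad) or (height (world z) of pad_2 below 0.0292 m and value of joint shim_2 above 0.47 rad and value of joint each of shim_1, shim_3, shim_4 below 0.3 rad) or (height (world z) of pad_3 below 0.0292 m and value of joint shim_3 above 0.47 rad and value of joint each of shim_1, shim_2, shim_4 below 0.3 rad) or (height (world z) of pad_4 below 0.0292 m and value of joint shim_4 above 0.47 rad and value of joint each of shim_1, shim_2, shim_3 below 0.3 rad))), for 0.2 s.
At the end, for the whole second after the job is handed in: One plate corner is down (its blue spot at least 3 mm below its level height), the tongue beside it is flat (joint above 0.47 rad, 0.55 being flat), the other three tongues stand (below 0.3 rad), and the weight and the other loose things are upright and within 20 mm of where they began (((height (world z) of pad_1 below 0.0292 m and value of joint shim_1 above 0.47 rad and value of joint each of shim_2, shim_3, shim_4 below 0.3 rad) or (height (world z) of pad_2 below 0.0292 m and value of joint shim_2 above 0.47 rad and value of joint each of shim_1, shim_3, shim_4 below 0.3 rad) or (height (world z) of pad_3 below 0.0292 m and value of joint shim_3 above 0.47 rad and value of joint each of shim_1, shim_2, shim_4 below 0.3 rad) or (height (world z) of pad_4 below 0.0292 m and value of joint shim_4 above 0.47 rad and value of joint each of shim_1, shim_2, shim_3 below 0.3 rad)) and distance of each of weight, loupe, folder, jar, tape, brush, ruler from where it was at the start of the episode below 0.02 m and angle between each of weight, loupe, jar's own z axis and vertical below 0.2 rad); the robot touches nothing.
It fails at once if a shim tongue is pressed down (past 0.3 rad) beside a corner that has not gone down ((value of joint shim_1 above 0.3 rad and not (height (world z) of pad_1 below 0.0292 m)) or (value of joint shim_2 above 0.3 rad and not (height (world z) of pad_2 below 0.0292 m)) or (value of joint shim_3 above 0.3 rad and not (height (world z) of pad_3 below 0.0292 m)) or (value of joint shim_4 above 0.3 rad and not (height (world z) of pad_4 below 0.0292 m))).
It fails at once if the weight or another loose thing is lifted, carried or pushed more than 20 mm (distance of any of weight, loupe, folder, jar, tape, brush, ruler from where it was at the start of the episode above 0.02 m).
It also fails if it takes over 45 s, if anything falls off the work surface, if the arm or the gripper's body presses on something with over 40 N, if the wrist force passes 120 N, or if a joint passes its speed limit or range.

ROBOT

A 6-joint arm with a two-finger parallel gripper is mounted at the origin on the work surface. World frame = base frame: x ahead of the robot, y to its left, z up, the work surface at z = 0. Lengths are in m, angles in rad, forces in N, time in s.
With the tool pointing down it reaches from about 0.25 to 0.85 m from the base axis. Payload 12.5 kg.
Tool frame: the origin (TCP) lies at the centre of the arm's flange, where the gripper is bolted on; the fingertips stand 186 mm ahead of it and the grasp point (between the pads) lies tcp_to_grasp ahead of it (tcp_to_grasp is the distance from the TCP to the grasp point, in m); z points along the fingers, x is the direction in which the jaws open and shut, and the axes are right-handed (so a half turn about z gives the same grasp; the last joint's range is limited). The gripper opens to 93 mm and grips with 3 to 60 N. Pads are 15 mm wide; open, the fingers measure 128 mm over their backs; the gripper's body (75 mm by 188 mm) begins 65 mm behind the grasp point.
Start: joints at [1.19, 0.351, 1.652, -0, 1.139, -0.085], TCP at [0.16, 0.526, 0.405] pointing down, gripper open.
Joint ranges: [-2.75, 2.75], [-0.79, 2.1], [0.01, 2.65], [-1.57, 4.71], [0.07, 3.14], [-2.87, 2.87]. Speed limits (rad/s): [2.22, 2.22, 2.79, 3.14, 3.14, 3.14].

INTERFACE

Orientations are given as a unit quaternion [w, x, y, z].
In Python, from cell import get_obs, capture, finish_job, tcp_to_grasp gives the robot as it stands.
- The arm moves only by the tool play_rows, never from a script. Its argument "targets" is one flat list of numbers, 7 for each row, row after row: the turn, a rotation vector about the tool's x, y, z in rad, then the shift along the tool's x, y, z in cm, then the closure, from 0 (fully open) to 1 (shut). In form: [rx, ry, rz, tx, ty, tz, grip, rx, ry, rz, tx, ty, tz, grip, ...]. A call has 1 to 8 rows; each row is the pose to reach, as a shift and turn from the pose commanded when the call began, along the tool's axes at that moment; what a row does not reach only later rows make up. A row lasts 1/12 s, in which the tool goes at most 41.7 mm and 7.16 degrees, less where a joint would pass 70% of its speed; a pose out of reach is approached as far as the arm can. A call with a gripper value outside its range is refused whole. The fingers move at their own pace and stop on an object; "grip_force" is the grip in N (left out, the last holds). Time passes only in rows, so rows that repeat a pose let the fingers close. It gives the time, the measured TCP pose, the force and the opening at its end, in the units of the state.
- get_obs(): the state, without advancing time (a new reading comes with each control period).
- capture(name): name is "side" or "top" or "wrist"; returns a dict with "color" (420x560x3 uint8, red, green, blue), "vfov" (degrees; the focal length in pixels is half the picture's height over the tangent of half this angle, whatever the lens; pixels are square), "cx", "cy" (the principal point, pixels), "T" (4x4, takes a point from camera to world coordinates). Camera axes: x right, y up, looking along -z (the intrinsics and any distortion apply to the point x, -y, -z); pixel columns grow to the right and rows downward; lengths in m; the calibration is good to about 2 mm. A picture is of the moment at which its call begins. There is no depth.
- finish_job(): hands the job in, once; it reports no verdict.
The state is a dict: "t": time; "qpos": joint angles; "dq": joint speeds; "tau": joint torques, N m; "tool_pos": TCP position; "tool_rot": TCP orientation; "force": force on the tool from outside, world axes, zero at the start; "torque": the same for the moment, N m; "finger_gap": finger opening in m.
Only numpy, scipy, OpenCV 4.12 (cv2) and the standard library are available. Lean on these libraries where they do the work, as an engineer would, in place of code of your own. Each camera call takes 0.05 s, during which the arm holds its last target.

## Working session

There is one attempt and no reset: what is moved stays moved. The work goes in short steps, Python scripts to look and compute and a tool call to move; the robot and the scene stay as the last step left them, time stands still between calls to the robot, and variables do not carry over. Pictures are saved under pics/ and viewed, and the job is handed in when it is done.

Besides the shell and the picture viewer there is one more tool, called as name(argument=value, ...) on one line, values as JSON. play_rows: Moves the arm, as the interface text tells. Its arguments: {"type":"object","properties":{"targets":{"type":"array","items":{"type":"number"}},"grip_force":{"type":"number"}},"required":["targets"]}

```bash
mkdir -p pics; ls; python3 - <<'E'
from cell import *
import cv2, numpy as np
print(get_obs()); print(tcp_to_grasp if not callable(tcp_to_grasp) else tcp_to_grasp())
for n in ("top","side"):
    c=capture(n); cv2.imwrite(f"pics/{n}0.png",c["color"][...,::-1]); print(n,{k:v for k,v in c.items() if k!="color"})
E
```

```text
pics
{'t': 0.0, 'qpos': array([ 1.19037222e+00,  3.51203509e-01,  1.65236966e+00,  5.83475092e-06,
        1.13908791e+00, -8.45955127e-02]), 'dq': array([ 0.00089883, -0.00113755, -0.00054329, -0.00061901,  0.00317162,
       -0.00016914]), 'tau': array([-1.13002177e-03, -4.97332549e+01, -2.85246670e+01,  6.98674796e-02,
        2.57753162e-02, -9.04819080e-05]), 'tool_pos': array([0.16027254, 0.52600911, 0.40423993]), 'tool_rot': array([ 2.78287493e-04,  8.03596454e-01,  5.95174305e-01, -4.56014509e-04]), 'force': array([0.42339603, 0.90877968, 0.47839042]), 'torque': array([-0.05975734, -0.05433057,  0.01194633]), 'finger_gap': 0.09340164968611474}
0.1673
top {'vfov': 51.41479043293426, 'cx': 283.76259586498077, 'cy': 214.59769223236262, 'T': array([[ 0.00810085,  0.98765213, -0.15645331,  0.37546165],
       [-0.99981037,  0.01077059,  0.01622389, -0.04607784],
       [ 0.01770866,  0.15629222,  0.9875521 ,  1.42312062],
       [ 0.        ,  0.        ,  0.        ,  1.        ]])}
side {'vfov': 53.189697579932634, 'cx': 291.09473848796097, 'cy': 209.4637814346401, 'T': array([[-0.99619597,  0.03866019, -0.078096  ,  0.48551095],
       [-0.08704572, -0.4834279 ,  0.87104564,  0.88016485],
       [-0.004079  ,  0.87453008,  0.48495413,  0.58206242],
       [ 0.        ,  0.        ,  0.        ,  1.        ]])}
```

View pics/top0.png

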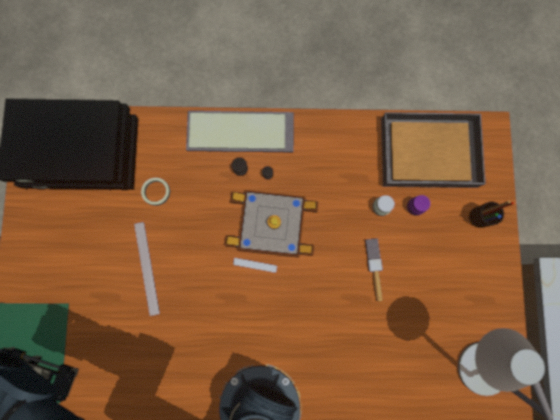

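View pics/side0.png

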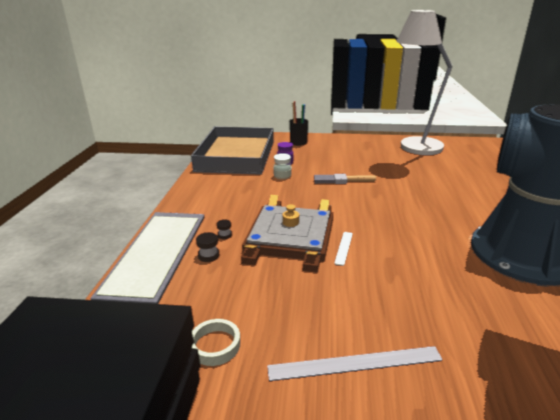

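The top view shows the bed centred near (272,223), with blue spots at about (252,198), (295,203), (247,242) and (292,247). The tongues stick out left (+y) and right (−y), and the weight is at (274,222). The loupes are at (239,166) and (267,172), and the folder is at (255,265). In the side view the bed is at about (290,230).

```bash
cat > h.py <<'E'
from cell import *
import cv2, numpy as np
def ray(c,u,v):
    f=c["color"].shape[0]/2/np.tan(np.radians(c["vfov"])/2)
    d=c["T"][:3,:3]@np.array([(u-c["cx"])/f,-(v-c["cy"])/f,-1]); return c["T"][:3,3],d
def onz(c,u,v,z):
    o,d=ray(c,u,v); return o+d*(z-o[2])/d[2]
def blobs(c,lo,hi,amin=8):
    hsv=cv2.cvtColor(c["color"],cv2.COLOR_RGB2HSV)
    m=cv2.inRange(hsv,np.array(lo),np.array(hi))
    n,l,s,ce=cv2.connectedComponentsWithStats(m)
    return [(ce[i],s[i,4]) for i in range(1,n) if s[i,4]>=amin]
E
python3 - <<'E'
from h import *
for n,box in (("top",(220,180,325,260)),("side",(235,190,345,270))):
    c=capture(n)
    for ce,a in blobs(c,(105,120,80),(128,255,255)):
        if box[0]<ce[0]<box[2] and box[1]<ce[1]<box[3]: print(n,ce.round(1),a,onz(c,*ce,.032).round(4))
    x0,y0,x1,y1=box
    cv2.imwrite(f"pics/{n}crop.png",cv2.resize(c["color"][y0-30:y1+20,x0-15:x1+15,::-1],None,fx=5,fy=5,interpolation=cv2.INTER_CUBIC)[:600,:800])
E
```

```text
top [251.5 198. ] 26 [0.6492 0.0362 0.032 ]
top [295.8 202.9] 25 [ 0.6346 -0.1077  0.032 ]
top [246.4 242.2] 28 [0.5054 0.0497 0.032 ]
top [291.3 246.9] 27 [ 0.4918 -0.0938  0.032 ]
side [269.3 208. ] 19 [ 0.6339 -0.1113  0.032 ]
side [322.  212.7] 21 [ 0.4906 -0.0966  0.032 ]
side [255.5 236.1] 32 [0.6487 0.032  0.032 ]
side [314.4 242.1] 35 [0.5052 0.0468 0.032 ]
```

View pics/topcrop.png

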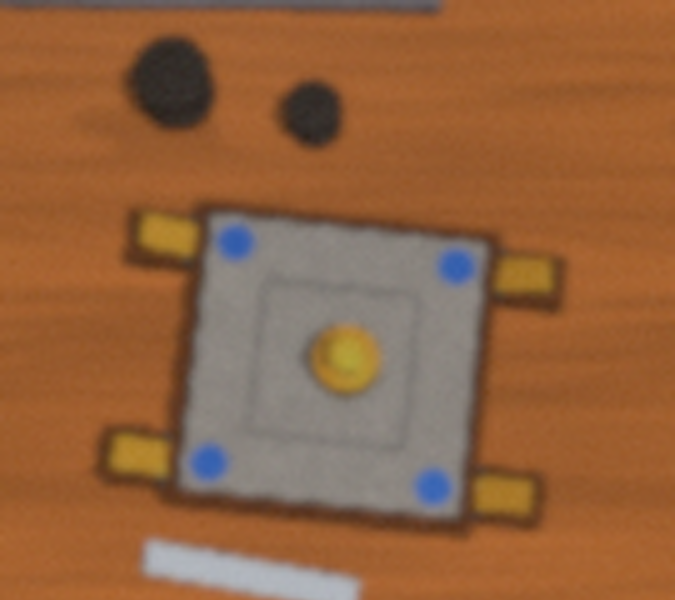

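View pics/sidecrop.png

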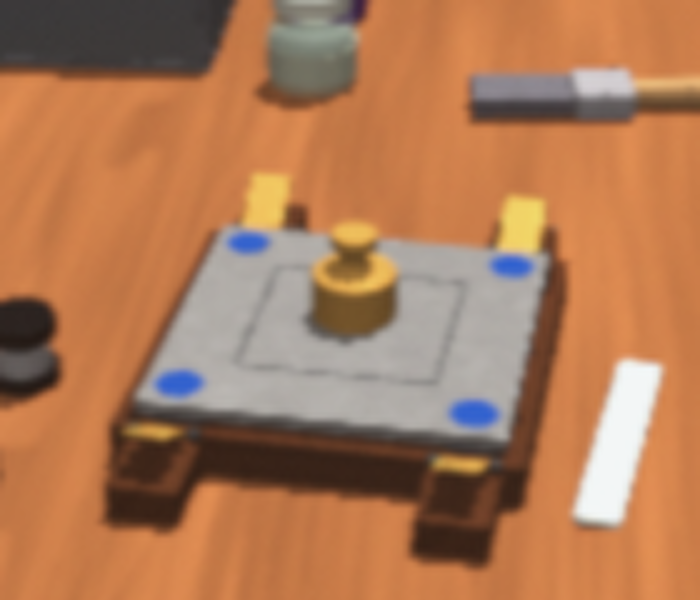

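play_rows(targets=[0,0,1.37,-35.7,46.9,5,1,0,0,1.37,-35.7,46.9,5,1,0,0,1.37,-35.7,46.9,5,1,0,0,1.37,-35.7,46.9,5,1,0,0,1.37,-35.7,46.9,5,1,0,0,1.37,-35.7,46.9,5,1,0,0,1.37,-35.7,46.9,5,1,0,0,1.37,-35.7,46.9,5,1], grip_force=30)

```text
t: 0.87
tool_pos: [0.3551, 0.2548, 0.3765]
tool_rot: [-0.0, 0.991, 0.134, 0.0]
force: [0.6, 0.2, 0.5]
finger_gap: 0.0444
```

```bash
cat > go.py <<'E'
import sys
from h import *
from scipy.spatial.transform import Rotation as R
C=np.array([0.570,-0.0306]); YAW=-0.094
B={'pad1':(-72,72),'pad2':(72,72),'pad3':(72,-72),'pad4':(-72,-72),'t1':(-72,127),'t2':(72,127),'t3':(72,-127),'t4':(-72,-127)}
def tgt(n):
    b=np.array(B[n])/1000; c,s=np.cos(YAW),np.sin(YAW); return C+np.array([[c,-s],[s,c]])@b
if __name__=="__main__":
    o=get_obs(); n,z=sys.argv[1],float(sys.argv[2])  # z = tip height
    q=o['tool_rot']; Rt=R.from_quat([q[1],q[2],q[3],q[0]])
    p=np.array([*tgt(n),z+.186])
    want=R.from_matrix(np.array([[np.cos(YAW),np.sin(YAW),0],[np.sin(YAW),-np.cos(YAW),0],[0,0,-1]]).T)
    print("t",round(o['t'],2),"tip",o['tool_pos'].round(4)-[0,0,.186],"gap",round(o['finger_gap'],4),"F",o['force'].round(2))
    print("target",p.round(4),"shift cm",(Rt.inv().apply(p-o['tool_pos'])*100).round(2),"turn",(Rt.inv()*want).as_rotvec().round(4))
E
python3 go.py pad1 .06
```

```text
t 0.87 tip [0.3551 0.2548 0.1905] gap 0.0444 F [0.59 0.2  0.49]
target [0.5051 0.0478 0.246 ] shift cm [ 8.95 23.94 13.05] turn [-2.00e-04 -3.00e-04  3.63e-01]
```

play_rows(targets=[0,0,0.36,8.9,23.9,9,1,0,0,0.36,8.9,23.9,9,1,0,0,0.36,8.9,23.9,9,1,0,0,0.36,8.9,23.9,9,1,0,0,0.36,8.9,23.9,9,1,0,0,0.36,8.9,23.9,9,1,0,0,0.36,8.9,23.9,9,1,0,0,0.36,8.9,23.9,9,1])

```text
t: 1.53
tool_pos: [0.5065, 0.0479, 0.285]
tool_rot: [0.0, 0.999, -0.044, -0.001]
force: [-0.6, -0.4, -0.7]
finger_gap: 0.0005
```

```bash
python3 go.py pad1 .04
```

```text
t 1.53 tip [0.5065 0.0479 0.099 ] gap 0.0005 F [-0.6  -0.45 -0.71]
target [0.5051 0.0478 0.226 ] shift cm [-0.13  0.02  5.9 ] turn [0.0005 0.0013 0.0056]
```

play_rows(targets=[0,0,0,0,0,3,1,0,0,0,0,0,5.5,1,0,0,0,0,0,6.0,1,0,0,0,0,0,6.0,1])

```text
t: 1.87
tool_pos: [0.5044, 0.0513, 0.2257]
tool_rot: [0.0, 0.999, -0.042, -0.002]
force: [-0.4, -0.3, 0.0]
finger_gap: 0.0008
```

```bash
python3 go.py pad1 .03; python3 - <<'E'
from h import *
c=capture("wrist"); cv2.imwrite("pics/w1.png",c["color"][...,::-1])
c=capture("side"); cv2.imwrite("pics/s1.png",cv2.resize(c["color"][160:290,220:380,::-1],None,fx=4,fy=4,interpolation=cv2.INTER_CUBIC))
E
```

```text
t 1.87 tip [0.5044 0.0513 0.0397] gap 0.0008 F [-0.37 -0.33  0.02]
target [0.5051 0.0478 0.216 ] shift cm [0.1  0.34 0.97] turn [0.0003 0.0031 0.0095]
```

View pics/w1.png

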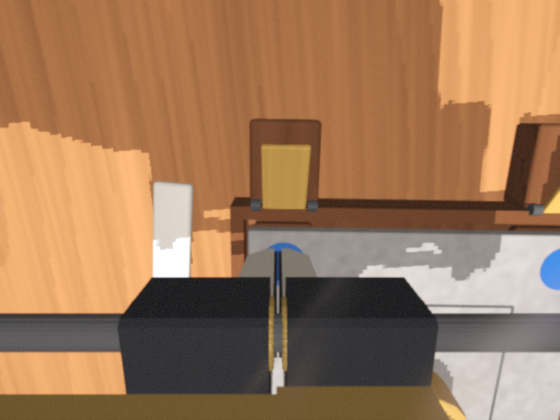

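View pics/s1.png

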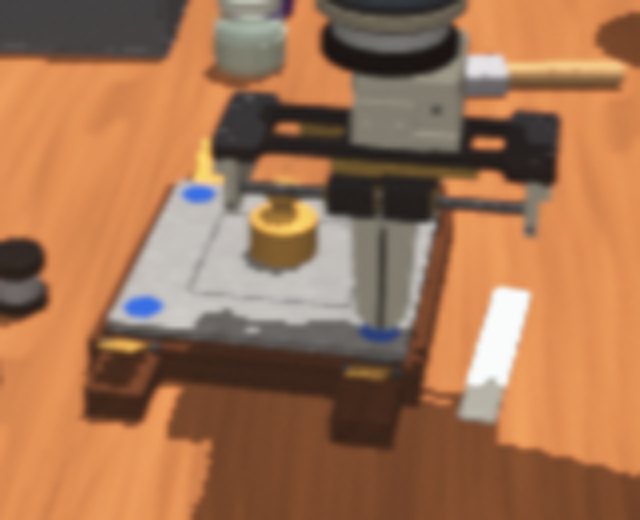

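The wrist view shows the closed fingertips at about (278,260), over the pad_1 spot, with tongue_1 at (285,175) clear beyond it. The side view agrees. I'll press in small steps.

play_rows(targets=[0,0,0,0,0.3,0.4,1,0,0,0,0,0.3,0.7,1,0,0,0,0,0.3,0.9,1,0,0,0,0,0.3,1.0,1,0,0,0,0,0.3,1.0,1])

```text
t: 2.38
tool_pos: [0.5049, 0.0478, 0.2168]
tool_rot: [-0.0, 0.999, -0.043, 0.0]
force: [0.3, -0.3, 4.4]
finger_gap: 0.0002
```

```bash
python3 go.py pad1 .026
```

```text
t 2.38 tip [0.5049 0.0478 0.0308] gap 0.0002 F [ 0.29 -0.32  4.37]
target [0.5051 0.0478 0.212 ] shift cm [ 0.01 -0.01  0.48] turn [-0.0001 -0.0007  0.0089]
```

play_rows(targets=[0,0,0,0,0,0.1,1,0,0,0,0,0,0.2,1,0,0,0,0,0,0.2,1])

```text
t: 2.63
tool_pos: [0.5049, 0.0478, 0.2148]
tool_rot: [-0.0, 0.999, -0.043, 0.0]
force: [-1.5, 1.0, 6.2]
finger_gap: 0.0001
```

play_rows(targets=[0,0,0,0,0,0.1,1,0,0,0,0,0,0.2,1,0,0,0,0,0,0.2,1])

```text
t: 2.88
tool_pos: [0.5049, 0.0479, 0.2131]
tool_rot: [-0.0, 0.999, -0.042, 0.0]
force: [-2.1, 0.7, 9.6]
finger_gap: 0.0006
```

play_rows(targets=[0,0,0,0,0,0.1,1,0,0,0,0,0,0.1,1])

```text
t: 3.05
tool_pos: [0.5049, 0.0479, 0.2128]
tool_rot: [-0.0, 0.999, -0.042, 0.0]
force: [-6.9, 0.8, 21.1]
finger_gap: 0.0006
```

```bash
python3 go.py pad1 .026; python3 - <<'E'
from h import *
c=capture("side"); cv2.imwrite("pics/s2.png",cv2.resize(c["color"][170:290,220:380,::-1],None,fx=5,fy=5,interpolation=cv2.INTER_CUBIC))
for ce,a in blobs(c,(105,120,80),(128,255,255)): print(ce.round(1),a)
E
```

```text
t 3.05 tip [0.5049 0.0479 0.0268] gap 0.0006 F [-6.87  0.84 21.14]
target [0.5051 0.0478 0.212 ] shift cm [0.01 0.01 0.08] turn [-0.0001 -0.0005  0.0091]
[353.4  42.5] 54
[269.1 206.3] 23
[255.5 236.2] 33
```

View pics/s2.png

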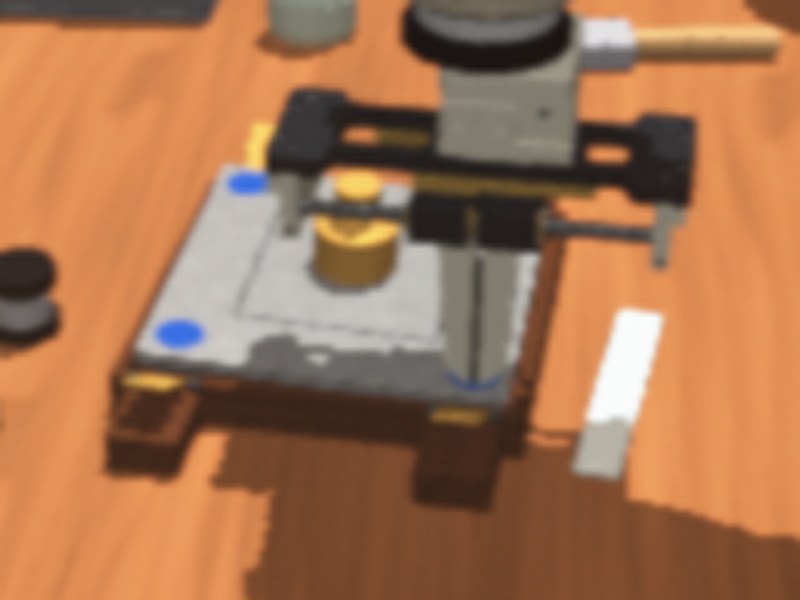

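The side view shows the pad_3 spot, opposite, up from row 208.0 to 206.3 (about 5 mm). The other two are unchanged, and the force jumped from 10 to 21 N at the stop. Corner 1 is the one that gives. I'll lift off and check.

play_rows(targets=[0,0,0,0,0,-0.5,1,0,0,0,0,0,-3,1,0,0,0,0,0,-5,1,0,0,0,0,-4,-5,1,0,0,0,0,-8,-5,1,0,0,0,0,-8,-5,1,0,0,0,0,-8,-5,1])

```text
t: 3.68
tool_pos: [0.5113, 0.1289, 0.2615]
tool_rot: [0.0, 0.999, -0.041, -0.0]
force: [-0.7, 0.3, -0.3]
finger_gap: 0.0004
```

```bash
python3 go.py t1 .05; python3 - <<'E'
from h import *
for n in ("side","top"):
  c=capture(n)
  for ce,a in blobs(c,(105,120,80),(128,255,255)): print(n,ce.round(1),a,onz(c,*ce,.032).round(4))
  if n=="side": cv2.imwrite("pics/s3.png",cv2.resize(c["color"][170:290,220:380,::-1],None,fx=5,fy=5,interpolation=cv2.INTER_CUBIC))
E
```

```text
t 3.68 tip [0.5113 0.1289 0.0755] gap 0.0004 F [-0.73  0.3  -0.25]
target [0.5102 0.1026 0.236 ] shift cm [0.11 2.63 2.55] turn [0.     0.     0.0119]
side [255.5 236.2] 33 [0.6485 0.0323 0.032 ]
top [251.5 198. ] 26 [0.6492 0.0362 0.032 ]
top [295.8 202.6] 26 [ 0.6356 -0.1078  0.032 ]
top [499.3 215.9] 10 [ 0.5992 -0.771   0.032 ]
top [246.4 242.3] 29 [0.5051 0.0496 0.032 ]
top [291.1 247. ] 28 [ 0.4914 -0.0932  0.032 ]
```

View pics/s3.png

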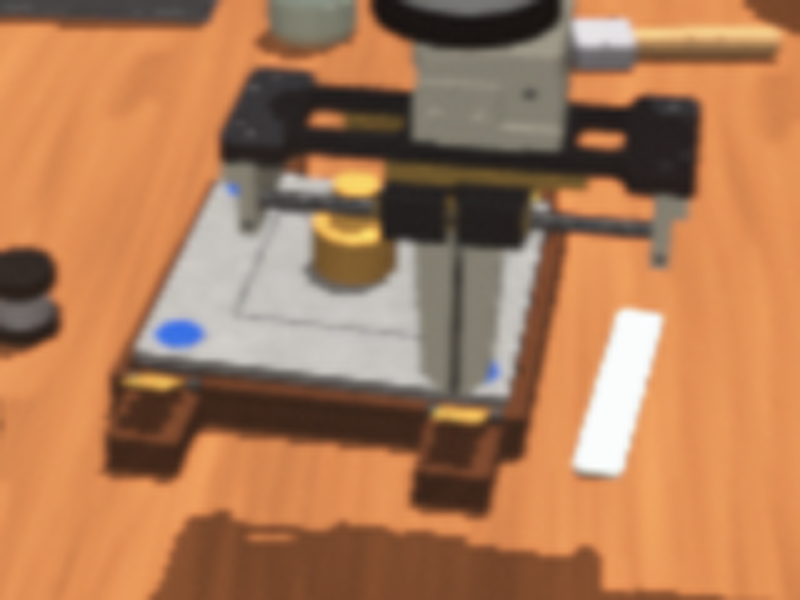

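play_rows(targets=[0,0,0,-3,-2,-15,1,0,0,0,-3,-2,-15,1,0,0,0,-3,-2,-15,1,0,0,0,-3,-2,-15,1,0,0,0,-3,-2,-15,1])

```text
t: 4.2
tool_pos: [0.4834, 0.1495, 0.4171]
tool_rot: [-0.001, 0.999, -0.043, 0.004]
force: [-0.0, 0.1, 0.4]
finger_gap: 0.0005
```

```bash
python3 go.py t1 .06; python3 - <<'E'
from h import *
for n in ("side",):
  c=capture(n)
  for ce,a in blobs(c,(105,120,80),(128,255,255)): print(n,ce.round(1),a,onz(c,*ce,.032).round(4))
  if n=="side": cv2.imwrite("pics/s4.png",cv2.resize(c["color"][170:290,220:380,::-1],None,fx=5,fy=5,interpolation=cv2.INTER_CUBIC))
E
```

```text
t 4.2 tip [0.4834 0.1495 0.2311] gap 0.0005 F [-0.01  0.11  0.41]
target [0.5102 0.1026 0.246 ] shift cm [ 2.94  4.49 17.12] turn [-0.0025 -0.0079  0.0081]
side [269.3 207. ] 19 [ 0.6347 -0.1169  0.032 ]
side [322.  212.7] 23 [ 0.4904 -0.0967  0.032 ]
side [255.5 236.1] 34 [0.6486 0.032  0.032 ]
side [314.4 243.6] 34 [0.505  0.0529 0.032 ]
```

View pics/s4.png

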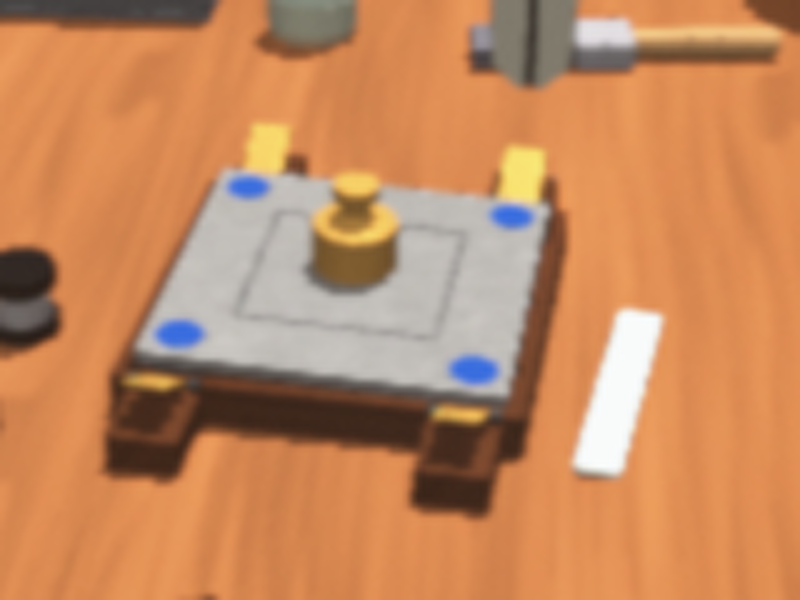

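Side view with the arm clear: the pad_1 spot has gone from row 242.1 to 243.6 (about 4 mm down) and pad_3 has risen. The other two spots, the weight and the tongues are unchanged. The 4 mm is less than the nominal 6, so I'll press corner 1 once more, a bit further out, before doing the tongue.

```bash
sed -i "s/B={/B={'p1o':(-75,76),/" go.py; python3 go.py p1o .045
```

```text
t 4.25 tip [0.4834 0.1492 0.2281] gap 0.0005 F [ 0.85  0.36 -1.47]
target [0.5025 0.0521 0.231 ] shift cm [ 2.65  9.54 18.31] turn [-0.0014 -0.0048  0.0081]
```

play_rows(targets=[0,0,0,2.5,9.5,6,1,0,0,0,2.5,9.5,6,1,0,0,0,2.5,9.5,10,1,0,0,0,2.5,9.5,13,1,0,0,0,2.5,9.5,16,1,0,0,0,2.5,9.5,16.5,1,0,0,0,2.5,9.5,16.5,1,0,0,0,2.5,9.5,16.5,1])

```text
t: 4.92
tool_pos: [0.5005, 0.053, 0.2473]
tool_rot: [0.0, 0.999, -0.043, -0.0]
force: [0.4, 0.4, 0.7]
finger_gap: 0.0003
```

```bash
python3 go.py p1o .030
```

```text
t 4.92 tip [0.5005 0.053  0.0613] gap 0.0003 F [0.45 0.4  0.66]
target [0.5025 0.0521 0.216 ] shift cm [0.2  0.07 3.13] turn [0.     0.     0.0086]
```

play_rows(targets=[0,0,0.01,0.2,0.1,1.5,1,0,0,0.01,0.2,0.1,2.4,1,0,0,0.01,0.2,0.1,2.8,1,0,0,0.01,0.2,0.1,3.0,1,0,0,0.01,0.2,0.1,3.2,1,0,0,0.01,0.2,0.1,3.3,1,0,0,0.01,0.2,0.1,3.3,1])

```text
t: 5.5
tool_pos: [0.5023, 0.0522, 0.2143]
tool_rot: [-0.0, 0.999, -0.047, 0.0]
force: [-1.4, 1.5, 6.3]
finger_gap: 0.0007
```

play_rows(targets=[0,0,0,0,0,0.1,1,0,0,0,0,0,0.2,1,0,0,0,0,0,0.2,1])

```text
t: 5.75
tool_pos: [0.5023, 0.0522, 0.2127]
tool_rot: [-0.0, 0.999, -0.047, 0.0]
force: [-4.1, 1.2, 12.1]
finger_gap: 0.0005
```

play_rows(targets=[0,0,0,0,0,0.1,1,0,0,0,0,0,0.15,1,0,0,0,0,0,0.15,1])

```text
t: 6.0
tool_pos: [0.5024, 0.0523, 0.2123]
tool_rot: [-0.0, 0.999, -0.047, 0.001]
force: [-10.4, 1.9, 30.0]
finger_gap: 0.0006
```

play_rows(targets=[0,0,0,0,0,-0.1,1,0,0,0,0,0,-0.2,1,0,0,0,0,0,-0.4,1,0,0,0,0,0,-0.8,1,0,0,0,0,0,-4,1,0,0,0,0,0,-8,1,0,0,0,-3,-9,-12,1,0,0,0,-3,-9,-16,1])

```text
t: 6.67
tool_pos: [0.4865, 0.1168, 0.3379]
tool_rot: [0.0, 0.999, -0.049, -0.001]
force: [0.1, -0.1, -0.0]
finger_gap: 0.0003
```

play_rows(targets=[0,0,0,0,-2,-4,1,0,0,0,0,-2,-4,1,0,0,0,0,-2,-4,1,0,0,0,0,-2,-4,1])

```text
t: 7.0
tool_pos: [0.4889, 0.136, 0.377]
tool_rot: [0.0, 0.999, -0.047, -0.0]
force: [-0.9, 0.3, -0.6]
finger_gap: 0.0005
```

```bash
python3 go.py t1 .06; python3 - <<'E'
from h import *
for n in ("side",):
  c=capture(n)
  for ce,a in blobs(c,(105,120,80),(128,255,255)): print(n,ce.round(1),a,onz(c,*ce,.032).round(4),onz(c,*ce,.028).round(4))
  if n=="side": cv2.imwrite("pics/s5.png",cv2.resize(c["color"][170:290,220:380,::-1],None,fx=5,fy=5,interpolation=cv2.INTER_CUBIC))
E
```

```text
t 7.0 tip [0.4889 0.136  0.191 ] gap 0.0005 F [-0.85  0.32 -0.59]
target [0.5102 0.1026 0.246 ] shift cm [ 2.44  3.12 13.1 ] turn [ 0.0003  0.0003 -0.0006]
side [269.3 207. ] 19 [ 0.6347 -0.1169  0.032 ] [ 0.6357 -0.1242  0.028 ]
side [322.  212.7] 23 [ 0.4904 -0.0967  0.032 ] [ 0.4905 -0.1038  0.028 ]
side [255.5 236.1] 34 [0.6486 0.032  0.032 ] [0.6498 0.0258 0.028 ]
side [314.4 243.6] 33 [0.505  0.0532 0.032 ] [0.5051 0.0472 0.028 ]
```

View pics/s5.png

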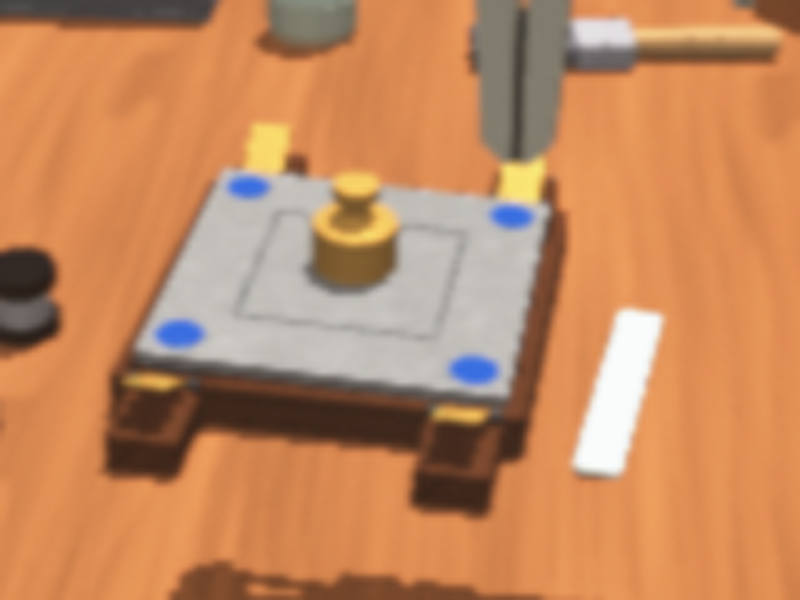

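The picture is the same as before: pad_1 at (314.4,243.6), so the plate settles about 4 mm down whatever the pressing force. I'll refine that drop with intensity-weighted centroids against the first picture, since a tongue pressed beside a corner that isn't down enough is a failure.

```bash
python3 - <<'E'
from h import *
c=capture("side"); c0=dict(c); c0["color"]=cv2.imread("pics/side0.png")[...,::-1]
def cen(c,u,v):
    im=c["color"].astype(float); u0,v0=int(u)-13,int(v)-10
    p=im[v0:v0+21,u0:u0+27]; w=np.clip(p[...,2]-p[...,0]-30,0,None)
    y,x=np.mgrid[v0:v0+21,u0:u0+27]; return (w*x).sum()/w.sum(),(w*y).sum()/w.sum()
f=210/np.tan(np.radians(c["vfov"])/2)
for n,u,v in(("p3",269.3,207.5),("p4",322,212.7),("p2",255.5,236),("p1",314.4,243)):
    a,b=cen(c0,u,v),cen(c,u,v)
    P=onz(c,*a,.032); Q=P-[0,0,.004]   # pixel shift of 4mm drop
    def pr(P):
        k=c["T"][:3,:3].T@(P-c["T"][:3,3]); return c["cy"]-f*k[1]/-k[2]
    print(n,np.round(a,2),np.round(b,2),"drop mm",round((b[1]-a[1])/(pr(Q)-pr(P))*4,2))
E
```

```text
p3 [269.13 208.11] [269.1  206.95] drop mm -3.62
p4 [321.83 212.8 ] [321.85 212.83] drop mm 0.08
p2 [255.34 236.22] [255.4  236.29] drop mm 0.21
p1 [314.38 242.25] [314.36 243.54] drop mm 3.68
```

The drop is 3.7 mm at pad_1 and pad_3 rose 3.6 mm, with the other two unchanged. That puts pad_1 near 28.3 mm, below 29.2 and steady. On to tongue_1.

play_rows(targets=[0,0,0,2.4,3.1,2,1,0,0,0,2.4,3.1,5,1,0,0,0,2.4,3.1,9,1,0,0,0,2.4,3.1,12,1,0,0,0,2.4,3.1,13,1,0,0,0,2.4,3.1,13,1,0,0,0,2.4,3.1,13,1])

```text
t: 7.68
tool_pos: [0.5104, 0.1029, 0.2477]
tool_rot: [0.0, 0.999, -0.048, -0.0]
force: [0.8, 0.2, 0.8]
finger_gap: 0.0005
```

```bash
python3 go.py t1 .025; python3 - <<'E'
from h import *
c=capture("side"); cv2.imwrite("pics/s6.png",cv2.resize(c["color"][170:290,220:380,::-1],None,fx=5,fy=5,interpolation=cv2.INTER_CUBIC))
E
```

```text
t 7.68 tip [0.5104 0.1029 0.0617] gap 0.0005 F [0.82 0.16 0.76]
target [0.5102 0.1026 0.211 ] shift cm [-0.01  0.03  3.67] turn [ 0.0002  0.0006 -0.0014]
```

View pics/s6.png

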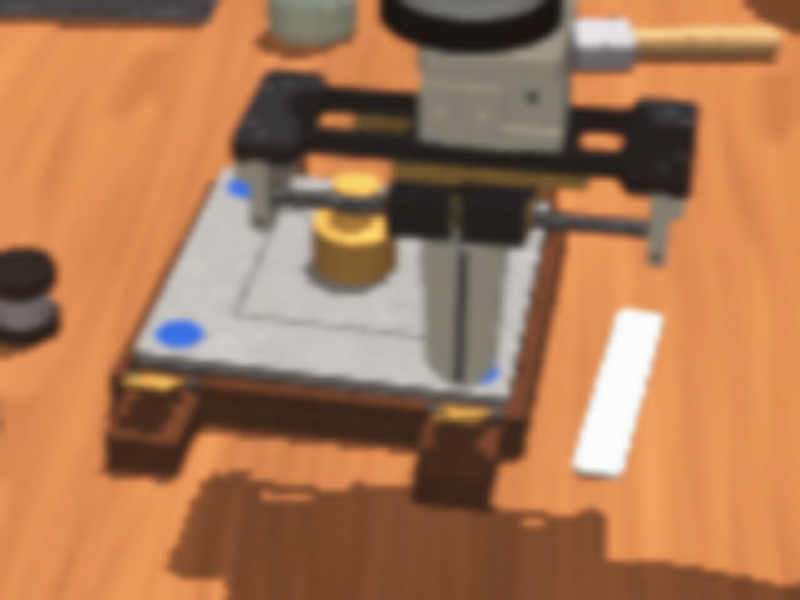

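The side view shows the fingertips at (458,375) in the crop, right above tongue_1 at (460,412). I'll press.

play_rows(targets=[0,0,0,0,0,1.0,1,0,0,0,0,0,1.6,1,0,0,0,0,0,2.0,1,0,0,0,0,0,2.4,1,0,0,0,0,0,2.8,1,0,0,0,0,0,3.1,1,0,0,0,0,0,3.3,1,0,0,0,0,0,3.3,1])

```text
t: 8.4
tool_pos: [0.51, 0.1031, 0.214]
tool_rot: [0.0, 0.999, -0.047, -0.0]
force: [0.4, -0.3, -0.3]
finger_gap: 0.0005
```

play_rows(targets=[0,0,0,0,0,0.1,1,0,0,0,0,0,0.2,1,0,0,0,0,0,0.2,1])

```text
t: 8.65
tool_pos: [0.51, 0.1031, 0.2123]
tool_rot: [0.0, 0.999, -0.047, -0.0]
force: [-0.4, -0.7, 0.7]
finger_gap: 0.0005
```

Almost no force at a tip height of 26 mm, so I'll look.

```bash
python3 - <<'E'
from h import *
c=capture("side"); a=cv2.resize(c["color"][200:280,250:360,::-1],None,fx=7,fy=7,interpolation=cv2.INTER_CUBIC); cv2.imwrite("pics/s7.png",a)
c=capture("wrist"); cv2.imwrite("pics/w7.png",c["color"][...,::-1]); print(get_obs()["force"])
E
```

```text
[0.47291141 0.34751261 1.18171829]
```

View pics/s7.png

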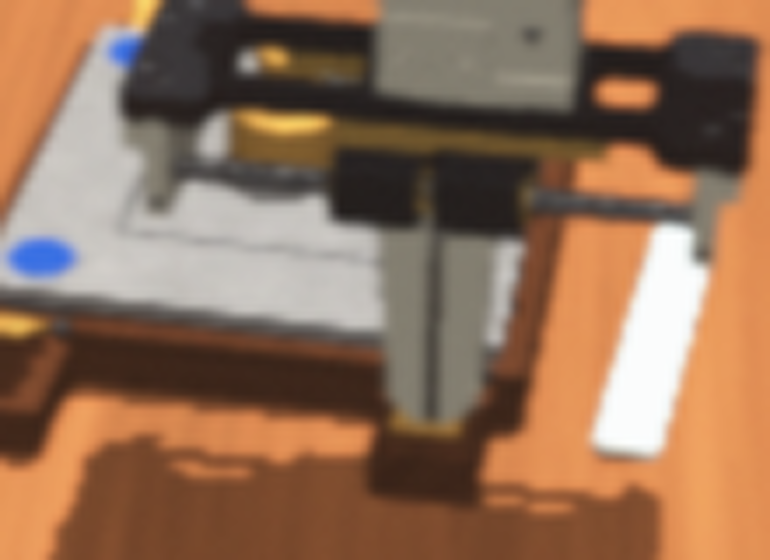

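View pics/w7.png

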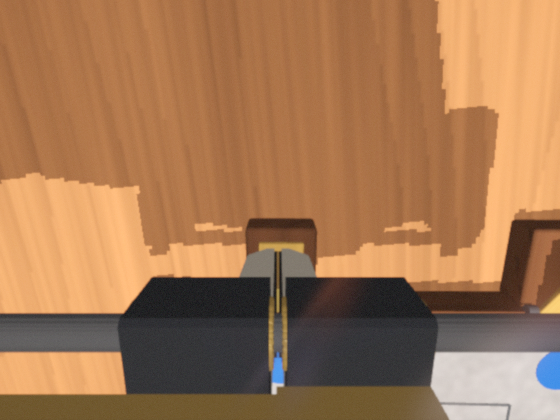

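The tongue is under the fingertips, nearly flat (brass strip at (425,425) in the crop). I'll carry on until it meets the stop.

play_rows(targets=[0,0,0,0,0,0.1,1,0,0,0,0,0,0.2,1,0,0,0,0,0,0.2,1])

```text
t: 9.0
tool_pos: [0.5101, 0.1031, 0.2111]
tool_rot: [0.0, 0.999, -0.047, -0.0]
force: [-3.8, -0.1, 12.2]
finger_gap: 0.0007
```

Now it's at the stop: tip at 25.1 mm (flat is 25) with 12 N. A little more, then release straight up.

play_rows(targets=[0,0,0,0,0,0.1,1,0,0,0,0,0,0.1,1,0,0,0,0,0,0.1,1])

```text
t: 9.25
tool_pos: [0.5102, 0.1031, 0.2109]
tool_rot: [0.0, 0.999, -0.047, 0.0]
force: [-8.0, -1.0, 23.6]
finger_gap: 0.0007
```

play_rows(targets=[0,0,0,0,0,-0.2,1,0,0,0,0,0,-0.6,1,0,0,0,0,0,-3,1,0,0,0,0,0,-7,1,0,0,0,0,0,-11,1,0,0,0,-3,-3,-15,1,0,0,0,-6,-5,-19,1,0,0,0,-8,-5,-23,1])

```text
t: 9.92
tool_pos: [0.4483, 0.1553, 0.4147]
tool_rot: [0.0, 0.999, -0.047, -0.001]
force: [1.1, 0.3, 0.6]
finger_gap: 0.0006
```

play_rows(targets=[0,0,0,-4,0,-4,1,0,0,0,-4,0,-4,1,0,0,0,-4,0,-4,1,0,0,0,-4,0,-4,1,0,0,0,-4,0,-4,1])

```text
t: 10.33
tool_pos: [0.4103, 0.1579, 0.453]
tool_rot: [0.0, 0.999, -0.048, -0.001]
force: [-0.2, -0.3, -0.4]
finger_gap: 0.0005
```

```bash
python3 - <<'E'
from h import *
print(get_obs()["t"],get_obs()["force"])
c=capture("side"); cv2.imwrite("pics/s8.png",cv2.resize(c["color"][170:290,220:380,::-1],None,fx=5,fy=5,interpolation=cv2.INTER_CUBIC))
for ce,a in blobs(c,(105,120,80),(128,255,255)): print(ce.round(1),a)
c=capture("top"); cv2.imwrite("pics/t8.png",cv2.resize(c["color"][150:280,205:345,::-1],None,fx=4.5,fy=4.5,interpolation=cv2.INTER_CUBIC))
E
```

```text
10.3333 [-0.17607553 -0.31452034 -0.35816443]
[352.   42.3] 34
[269.3 207. ] 19
[322.  212.7] 23
[255.5 236.1] 34
[314.4 243.6] 33
```

View pics/s8.png

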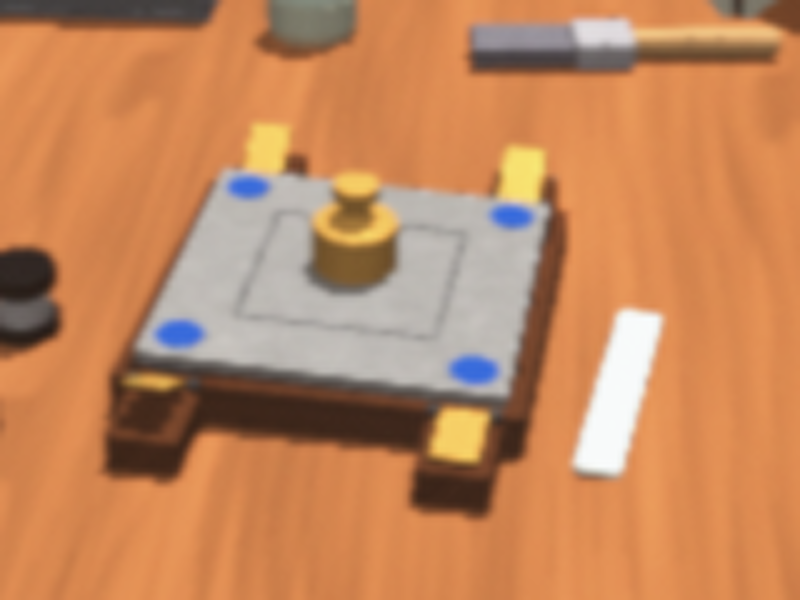

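View pics/t8.png

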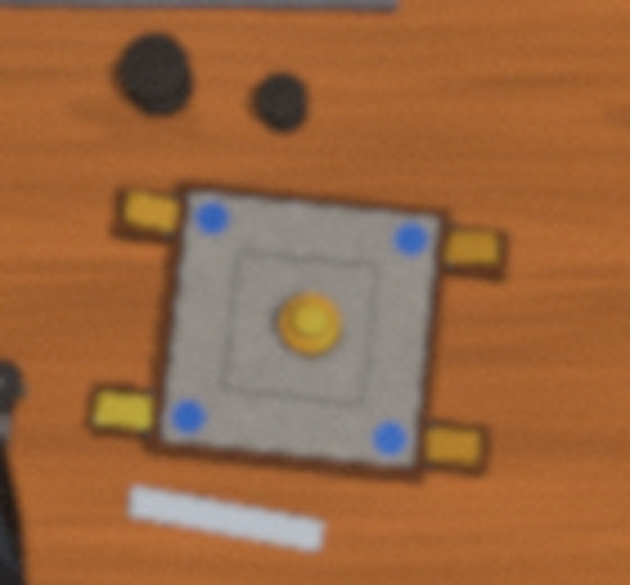

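The side view shows tongue_1 lying down at (460,435) in the crop with pad_1 still down (243.6), and the other three tongues standing. The top view agrees, and the weight, loupes and folder are in place. I'll check numerically how flat the tongue is.

```bash
python3 - <<'E'
from h import *
from go import C,YAW
c=capture("side"); im=c["color"].astype(float)
f=210/np.tan(np.radians(c["vfov"])/2)
def pr(P):
    k=c["T"][:3,:3].T@(P-c["T"][:3,3]); return c["cx"]+f*k[0]/-k[2],c["cy"]-f*k[1]/-k[2]
def W(bx,by,z):
    co,s=np.cos(YAW),np.sin(YAW); b=np.array([bx,by])/1000
    return np.array([*(np.array([.5696,-.0323])+np.array([[co,-s],[s,co]])@b),z])  # side-view centre
u,v=map(int,np.round(pr(W(-72,119,.025))))
prof=(im[v-9:v+12,u-3:u+4,0]-im[v-9:v+12,u-3:u+4,2]).mean(1); g=im[v-9:v+12,u-3:u+4,1].mean(1)
print([(v-9+i,int(a)) for i,a in enumerate(g)])
for a in (.55,.47,.40,.06):
    th=.55-a; e=W(-72,100+38*np.cos(th)-1.5*np.sin(th),.0235+38e-3*np.sin(th)+.0015*np.cos(th)); h=W(-72,100-1.5*np.sin(th),.025)
    print(a,"hinge",np.round(pr(h),1),"end",np.round(pr(e),1))
E
```

```text
[(247, 169), (248, 134), (249, 93), (250, 83), (251, 120), (252, 183), (253, 205), (254, 207), (255, 207), (256, 207), (257, 206), (258, 205), (259, 202), (260, 198), (261, 177), (262, 110), (263, 64), (264, 61), (265, 50), (266, 40), (267, 38)]
0.55 hinge [312.9 251.1] end [310.7 260.6]
0.47 hinge [312.9 251. ] end [310.7 259.4]
0.4 hinge [313. 251.] end [310.7 258.4]
0.06 hinge [313.  250.9] end [311.1 252.8]
```

The visible end of tongue_1 is at row 261–262. That matches the flat prediction of 260.6 plus the end face, against 259.4 at the 0.47 limit. I'll hand in.

```bash
python3 -c "
from cell import *
print(get_obs()['t']); print(finish_job())"
```

```text
10.4833
the job is handed in; nothing more can be done
None
```

I pressed pad_1 first and it was the corner that gives, so I pressed no other pad. I then pressed tongue_1 flat to its stop at 24 N, lifted clear and handed in at 10.5 s. There is no verdict to report.

- **Plate:** pad_1 sits about 3.7 mm below level, near 28.3 mm (the limit is 29.2). Pad_3, opposite, is up about 3.6 mm and the other two are unchanged. While pressed it went down about 6 mm (30 N at the stop). After both presses it came back to the same 3.7 mm, so the margin is only about 0.9 mm.
- **Tongues:** tongue_1's visible end fits the fully flat position in the side view. The other three look as they did at the start.
- **Loose things:** the weight, loupes and folder looked unmoved in the last pictures. I did not measure them or check the jar, tape and ruler separately, but the arm never went near those.
- **Disagreement:** the top and side views differed by about 3 mm in y. I used their average, and the presses landed where intended.

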